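# Load the parts crate and hold its cover over it

## Robot

A 6-joint arm with a two-finger parallel gripper is mounted at the origin on the work surface. World frame = base frame: x ahead of the robot, y to its left, z up, the work surface at z = 0. Lengths are in m, angles in rad, forces in N, time in s.
With the tool pointing down it reaches from about 0.3 to 1 m from the base axis. Payload 5.1 kg.
Tool frame: the origin (TCP) lies midway between the tips of the shut fingers; the grasp point (between the pads) lies 19 mm behind it (ctrl.tcp_to_grasp is the distance from the TCP to the grasp point, in m); z points along the fingers, y is the line along which they close (so a half turn about z gives the same grasp; the last joint's range is limited). The gripper opens to 95 mm and grips with 3 to 60 N. Pads are 20 mm wide; open, the fingers measure 119 mm over their backs; the gripper's body (75 mm by 180 mm) begins 59 mm behind the grasp point.
Start: joints at [1.248, 0.124, 1.65, -0, 1.367, -0.083], TCP at [0.154, 0.631, 0.215] pointing down, gripper open.
Joint ranges: [-2.61, 2.61], [-1.02, 2.33], [0.03, 2.71], [-1.35, 4.49], [0.32, 2.68], [-2.91, 2.91]. Speed limits (rad/s): [2.57, 2.57, 3.14, 3.14, 3.14, 3.14].

## Interface

Orientations are given as a 3x3 rotation matrix whose columns are the frame's x, y, z axes.
In Python, from bench import ctrl gives the robot as it stands. The module is installed in compiled form; this text tells all that it offers.
- The arm moves only by the tool jog_arm, never from a script. Its argument "rows" is a list of rows, each a list of 3 entries, a list of its own where there are three numbers: the shift along the tool's x, y, z in units of 50 mm (1.0 is 50 mm), then the turn, a rotation vector about the tool's x, y, z in units of 6 degrees (1.0 is 6 degrees), then the opening, from 0 (shut) to 1 (fully open). In form: [[[dx, dy, dz], [wx, wy, wz], gripper], ...]. A call has 1 to 5 rows; each row shifts and turns the commanded pose from where the row before left it, along the tool's axes as they then stand; what a row does not reach is not made up. A row lasts 1/8 s, in which the tool goes at most 62.5 mm and 10.7 degrees, less where a joint would pass 70% of its speed; a pose out of reach is approached as far as the arm can. A call is refused whole if a number of a shift passes 1 or a number of a turn 1, either way. A call with a gripper value outside its range is refused whole. The fingers move at their own pace and stop on an object; the grip force is fixed at half the most. Time passes only in rows, so rows that do not move let the fingers close. It gives the time, the measured TCP pose, the force, the opening and the grip force at its end, in the units of the state.
- ctrl.read_state(): the state, without advancing time (a new reading comes with each control period).
- ctrl.camera(name): name is "scene" or "top"; returns a dict with "img" (384x512x3 uint8, red, green, blue), "range_z" (384x512 float32, m along the optical axis (not along the pixel's ray), 0 where there is no reading), "fx", "fy", "cx", "cy" (pixels), "cam_to_world" (4x4, takes a point from camera to world coordinates). Camera axes: x right, y down, z forward; pixel columns grow to the right and rows downward; lengths in m; the calibration is good to about 2 mm. A picture is of the moment at which its call begins.
- ctrl.job_done(): hands the job in; it is judged then, once.
The state is a dict: "clock": time; "joints": joint angles; "dq": joint speeds; "joint_torque": joint torques, N m; "ee_pos": TCP position; "ee_rot": TCP orientation; "contact_force": force on the tool from outside, world axes, zero at the start; "wrist_torque": the same for the moment, N m; "finger_gap": opening from 0.0 (shut) to 1.0 (fully open); "gripper_force": force on a finger pad.
Only numpy, scipy, OpenCV 4.12 (cv2) and the standard library are available. Lean on these libraries where they do the work, as an engineer would, in place of code of your own. Each camera call takes 0.05 s, during which the arm holds its last target. There are 200 camera calls.

## Task

Stand the two loose tins from the bench upright in the crate's two empty cells, one per cell, and let go of them. Then take the crate's cover by its handle, carry it over the socket strip without bumping the strip, the crate or a tin, and finish still holding it: motionless, level, centred and squared over the crate, lower edge about 20 mm above the tin lids, touching nothing, not put down or let go. Leave everything else where it is.

Things in the scene. Friction and masses are not known exactly. Their poses are not given: they have to be found in the camera images.
- crate: Open square plywood crate, fixed, left or right on the bench, 144 x 144 mm outside, 50 mm high, a cross of walls (full height) making four square cells 66 mm wide inside; walls and floor 4 mm. Origin: centre of its underside; z up, x and y along its sides. Cell centres at x = +-35, y = +-35 mm: the two at y = +35 hold tin_c and tin_d, the two at y = -35 are empty
- cover: Square aluminium cover for the crate: a shallow box, open side down, 166 x 166 mm outside, 160 mm inside, 50 mm high, about 0.35 kg, black bar handle on top. Stands on the bench across from the crate. Origin: centre of its open lower edge; z up, x along the handle bar. Fits the crate in any quarter turn
- cover_grip (a point): Centre of the cover's handle bar, 82 mm above the cover's lower edge, 32 mm above its top plate. The bar is 86 mm long (along the cover's x), 14 mm thick (along its y), 16 mm high; free underneath for 24 mm between its two posts, which stand at its ends
- socket_strip: White mains socket strip on the bench, a box 300 mm long (its x, roughly away from the robot), 50 mm wide, 110 mm high, fixed, near the middle of the bench between the crate and the cover. Origin: centre of its underside
- tin_a: Round closed steel tin, 46 mm across, 85 mm tall, about 0.22 kg. Origin: centre of its underside; z up. Stands on the bench near the middle, left of the socket strip, to be put in the crate
- tin_b: Round closed steel tin, 46 mm across, 85 mm tall, about 0.22 kg. Origin: centre of its underside; z up. Stands on the bench near the middle, left of the socket strip, to be put in the crate
- tin_c: Round closed steel tin, 46 mm across, 85 mm tall, about 0.22 kg. Origin: centre of its underside; z up. Already stands in the crate, its lid 89 mm above the bench, 39 mm above the crate's rim
- tin_d: Round closed steel tin, 46 mm across, 85 mm tall, about 0.22 kg. Origin: centre of its underside; z up. Already stands in the crate, its lid 89 mm above the bench, 39 mm above the crate's rim
- tape: Bystander: roll of black tape lying flat, 58 mm across, 24 mm high, between the two tins on the bench
- spray: Bystander: grey spray bottle, 52 mm across, 160 mm tall, upright on the bench's far side
- screwdriver: Bystander: screwdriver lying on the robot's right, pointing away from it
- circuit_board: Bystander: green circuit board, 90 x 120 mm, about 25 mm high with its parts, lying flat on the far side
- multimeter: Bystander: grey multimeter lying flat, 160 x 80 x 35 mm, on the far side
- solder_reel: Bystander: aluminium solder reel standing on its flange, 56 mm across, 46 mm high, on the far side
- carton: Bystander: cardboard carton 110 x 80 x 60 mm on the robot's left
Not all that is in view belongs to the job. Leave any orange or red look-alike of the tin_a alone. What is shaped like the tin_c but turquoise is not meant.

How it is judged:
By the outcome, as a careful person would: the job done as asked, in the order asked, and still so for the second after the job is handed in, while the arm keeps its last pose, push and grip.
It also fails if it takes over 72 s, if anything falls off the work surface, if the arm or the gripper's body presses on something with over 40 N, if the wrist force passes 120 N, or if a joint passes its speed limit or range.

## Working session

There is one attempt and no reset: what is moved stays moved. The work goes in short steps, Python scripts to look and compute and a tool call to move; the robot and the scene stay as the last step left them, time stands still between calls to the robot, and variables do not carry over. Pictures are saved under pics/ and viewed, at most 10 in all, crops included, and the job is handed in when it is done.

Besides the shell and the picture viewer there is one more tool, called after "Emit:" in YAML: its name, and indented under it one key for each argument. jog_arm: Moves the arm, as the interface text tells. Its arguments: {"type":"object","properties":{"rows":{"type":"array"}},"required":["rows"]}

```bash
mkdir -p pics
cat > h.py <<'E'
import numpy as np, cv2
from bench import ctrl
def cam(n,save=None):
    c=ctrl.camera(n)
    np.savez(f'{n}.npz',**c)
    if save: cv2.imwrite(f'pics/{save}.png',cv2.cvtColor(c['img'],cv2.COLOR_RGB2BGR))
    return c
def cloud(c):
    v,u=np.mgrid[:384,:512]; z=c['range_z']
    p=np.stack([(u-c['cx'])/c['fx']*z,(v-c['cy'])/c['fy']*z,z,np.ones_like(z)],-1)
    P=(p@np.array(c['cam_to_world']).T)[...,:3]; P[z==0]=np.nan
    return P
E
python3 - <<'E'
from h import *
a=cam('scene','s0');b=cam('top','t0')
print(a['cam_to_world'],b['cam_to_world'],b['fx'])
im=np.hstack([cv2.imread('pics/s0.png'),cv2.imread('pics/t0.png')])
print(ctrl.read_state())
E
```

```text
[[-0.40632396  0.79181413 -0.45599476  1.19179559]
 [ 0.91363973  0.35905443 -0.19063671  0.280486  ]
 [ 0.0127781  -0.49407519 -0.86932527  1.24219827]
 [ 0.          0.          0.          1.        ]] [[-0.02982419 -0.98286315  0.18190809  0.32530793]
 [-0.99955212  0.02887754 -0.007851    0.03215651]
 [ 0.0024634  -0.18206077 -0.98328419  1.44559528]
 [ 0.          0.          0.          1.        ]] 468.06733524848846
{'clock': 0.1, 'joints': array([ 1.24841851e+00,  1.24452715e-01,  1.65154935e+00, -7.44235157e-06,
        1.36747536e+00, -8.25682663e-02]), 'dq': array([ 0.00017521, -0.00124188, -0.0018222 ,  0.00017106,  0.00100952,
        0.00083831]), 'joint_torque': array([ 1.20071063e-04, -4.18882906e+01, -3.61095250e+01,  7.76528637e-02,
        4.62048221e-02, -8.60195337e-05]), 'ee_pos': array([0.15421199, 0.63084351, 0.21349461]), 'ee_rot': array([[-9.71383542e-01,  2.37515612e-01, -5.90226623e-04],
       [ 2.37516299e-01,  9.71381904e-01, -1.78999125e-03],
       [ 1.48184593e-04, -1.87895649e-03, -9.99998224e-01]]), 'contact_force': array([ 0.2694027 ,  0.126793  , -0.79485429]), 'wrist_torque': array([-0.01392707, -0.01608108, -0.00919342]), 'gripper_force': 0.0, 'finger_gap': 0.9994179043274929}
```

View pics/t0.png

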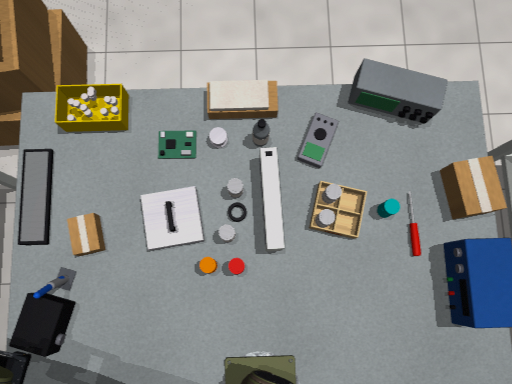

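View pics/s0.png

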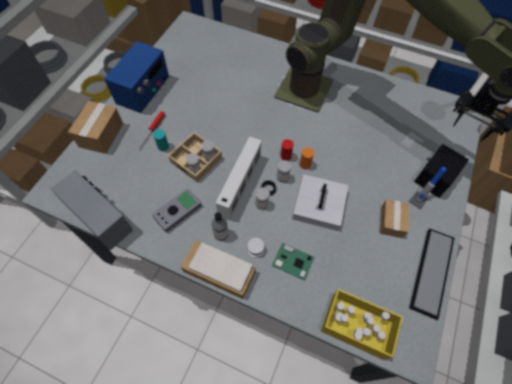

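The top view shows:
- **Loose grey tins:** (235,186) and (227,233), with the tape at (237,212).
- **Crate:** (338,210), with tins in its left cells and the right cells empty.
- **Cover:** (172,217).
- **Socket strip:** (271,198).

These could be taken for the tins: orange (208,265), red (236,266), turquoise (389,208) and the solder reel (218,136). I choose the two grey tins either side of the tape, and will check them in a crop.

```bash
cat > m.py <<'E'
from h import *
def pts(c,P,box,z0,z1):
    u0,v0,u1,v1=box; Q=P[v0:v1,u0:u1].reshape(-1,3); 
    return Q[(Q[:,2]>z0)&(Q[:,2]<z1)]
def circ(Q):
    xy=Q[:,:2].astype(np.float32)*1000; (x,y),r=cv2.minEnclosingCircle(xy)
    return np.round([x,y,2*r,Q[:,0].mean()*1e3,Q[:,1].mean()*1e3,Q[:,2].mean()*1e3,len(Q)],1)
def rect(Q):
    r=cv2.minAreaRect(Q[:,:2].astype(np.float32)*1000); return np.round(r[0],1),np.round(r[1],1),round(r[2],2),round(Q[:,2].mean()*1e3,1),len(Q)
E
python3 - <<'E'
from m import *
for n,bx in (('top',{'bench':(150,270,190,300),'a':(225,176,247,200),'b':(216,222,238,246),'c':(322,180,344,205),'d':(316,206,338,230),'tape':(225,200,250,224),'strip':(255,140,290,256),'crate':(300,175,372,245),'cover':(135,180,210,255),'or':(198,255,218,276),'red':(226,256,247,278),'spray':(248,115,275,147)}),):
    c=np.load(n+'.npz');P=cloud(c)
    for k,b in bx.items():
        z={'bench':(-.02,.02),'tape':(.015,.035),'strip':(.1,.12),'crate':(.042,.056),'cover':(.044,.056),'spray':(.14,.17)}.get(k,(.078,.096))
        Q=pts(c,P,b,*z)
        if len(Q)>3: print(k,rect(Q) if k in('strip','crate','cover') else circ(Q))
    Q=pts(c,P,bx['cover'],.075,.1); print('handle',rect(Q))
im=cv2.imread('pics/t0.png')[125:285,130:380]
cv2.imwrite('pics/t0c.png',cv2.resize(im,None,fx=3,fy=3,interpolation=cv2.INTER_CUBIC))
E
```

```text
bench [ 316.8  267.9  148.8  316.5  266.8   -0.  1195. ]
a [599.9  59.3  46.9 599.3  59.2  85.1 192. ]
b [462.4  86.3  46.5 462.2  86.7  85.3 201. ]
c [ 574.4 -231.9   49.4  573.1 -231.2   88.5  198. ]
d [ 498.  -207.3   48.2  498.6 -206.5   88.4  202. ]
tape [531.8  55.3  58.  531.3  55.4  23.4 163. ]
strip (array([558.3, -47.7]), array([299.5,  50.3]), 1.89, np.float64(109.6), 1754)
crate (array([ 527.1, -252.2]), array([145.7, 144.8]), 75.05, np.float64(47.8), 409)
cover (array([516.4, 252.3]), array([167.4, 166.5]), 8.28, np.float64(49.8), 2771)
or [370.4 143.8  46.5 370.4 143.6  85.  209. ]
red [365.5  60.7  46.1 364.9  60.9  85.1 204. ]
spray [766.4 -23.8  24.9 765.3 -23.7 158.7  65. ]
handle (array([515.5, 252.2]), array([86.2, 15. ]), 8.03, np.float64(88.3), 158)
```

View pics/t0c.png

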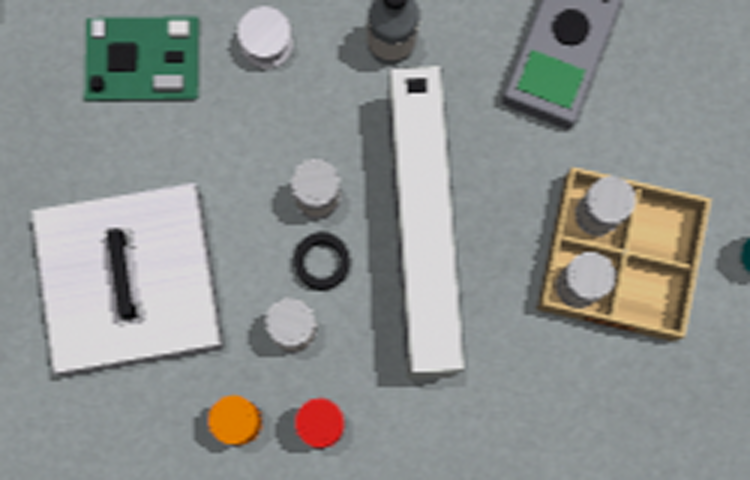

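The crop confirms the choice: grey tins at crop (316,185) and (290,323), 85 mm high and 46 mm across. Orange, red and the reel are clearly different. Moving to tin_b first.

Create d.py:
```python
import sys
from h import *
from scipy.spatial.transform import Rotation as R
# usage: d.py x y z yaw(deg of tool y), mm : remaining shift (in tool axes) and turn, in row units
x,y,z,w=map(float,sys.argv[1:5]); w=np.radians(w)
s=ctrl.read_state(); T=s['ee_rot']; G=np.array([[-np.sin(w),np.cos(w),0],[np.cos(w),np.sin(w),0],[0,0,-1]])
e=np.array([x,y,z])/1000-s['ee_pos']
print('pos',np.round(s['ee_pos']*1e3,1),'yaw',round(np.degrees(np.arctan2(T[1,1],T[0,1])),2),'t',s['clock'],'F',np.round(s['contact_force'],1),'gap',round(s['finger_gap'],3),s['gripper_force'])
print('shift now',np.round(T.T@e/.05,3),' turn',np.round(np.degrees(R.from_matrix(T.T@G).as_rotvec())/6,3),' shift after turn',np.round(G.T@e/.05,3))
```

```text
(no output)
```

Emit:
jog_arm:
  rows:
    - [[-0.78,-0.83,0],[0,0,0],1]
    - [[-0.78,-0.83,0],[0,0,0],1]
    - [[-0.78,-0.83,0],[0,0,0],1]
    - [[-0.78,-0.83,0],[0,0,0],1]
    - [[-0.78,-0.83,0],[0,0,0],1]

```text
clock: 0.72
ee_pos: [0.2949, 0.3817, 0.2142]
ee_rot: [[-0.972, 0.237, -0.0], [0.237, 0.972, -0.0], [0.0, -0.0, -1.0]]
contact_force: [-0.0, 0.9, 0.2]
finger_gap: 0.998
gripper_force: 0.0
```

Emit:
jog_arm:
  rows:
    - [[-0.78,-0.83,0],[0,0,0],1]
    - [[-0.78,-0.83,0],[0,0,0],1]
    - [[-0.78,-0.83,0],[0,0,0],1]
    - [[-0.78,-0.83,0],[0,0,0],1]
    - [[-0.78,-0.83,0],[0,0,0],1]

```text
clock: 1.35
ee_pos: [0.435, 0.1338, 0.2144]
ee_rot: [[-0.971, 0.238, 0.0], [0.238, 0.971, 0.0], [-0.0, 0.0, -1.0]]
contact_force: [-0.4, 0.2, 0.4]
finger_gap: 1.002
gripper_force: 0.0
```

Emit:
jog_arm:
  rows:
    - [[0,0,0],[0,0,1],1]
    - [[0,0,0],[0,0,1],1]
    - [[0,0,0],[0,0,1],1]
    - [[0,0,0],[0,0,1],1]
    - [[0,0,0],[0,0,1],1]

```text
clock: 1.98
ee_pos: [0.4343, 0.1355, 0.2141]
ee_rot: [[-0.72, 0.694, -0.001], [0.694, 0.72, -0.0], [0.001, -0.001, -1.0]]
contact_force: [-0.5, -0.6, -0.2]
finger_gap: 1.0
gripper_force: 0.0
```

Emit:
jog_arm:
  rows:
    - [[0,0,0],[0,0,1],1]
    - [[0,0,0],[0,0,1],1]
    - [[0,0,0],[0,0,0.7],1]
    - [[0,0,0],[0,0,0],1]

```text
clock: 2.48
ee_pos: [0.4344, 0.1356, 0.2142]
ee_rot: [[-0.502, 0.865, -0.001], [0.865, 0.502, -0.0], [0.0, -0.001, -1.0]]
contact_force: [-0.4, -0.1, -0.2]
finger_gap: 0.996
gripper_force: 0.0
```

```bash
python3 d.py 462.3 86.5 130 30
```

```text
pos [434.4 135.6 214.2] yaw 30.11 t 2.475 F [-0.4 -0.1 -0.2] gap 0.996 0.0
shift now [-1.129 -0.008  1.684]  turn [-0.007 -0.002  0.019]  shift after turn [-1.129 -0.007  1.685]
```

Emit:
jog_arm:
  rows:
    - [[-0.56,0,0],[0,0,0],1]
    - [[-0.57,0,0],[0,0,0],1]
    - [[0,0,0.8],[0,0,0],1]
    - [[0,0,0.8],[0,0,0],1]
    - [[0,0,0.8],[0,0,0],1]

```text
clock: 3.1
ee_pos: [0.4629, 0.0866, 0.0934]
ee_rot: [[-0.502, 0.865, 0.0], [0.865, 0.502, 0.0], [-0.0, 0.0, -1.0]]
contact_force: [1.6, -0.5, 0.2]
finger_gap: 0.998
gripper_force: 0.0
```

Emit:
jog_arm:
  rows:
    - [[0,0,0.5],[0,0,0],1]
    - [[0,0,0.34],[0,0,0],1]
    - [[0,0,0],[0,0,0],1]
    - [[0,0,0],[0,0,0],0.2]
    - [[0,0,0],[0,0,0],0.2]

```text
clock: 3.72
ee_pos: [0.4641, 0.0868, 0.0541]
ee_rot: [[-0.501, 0.865, 0.003], [0.865, 0.501, 0.0], [-0.001, 0.002, -1.0]]
contact_force: [0.5, -0.1, -0.1]
finger_gap: 0.845
gripper_force: 0.0
```

Emit:
jog_arm:
  rows:
    - [[0,0,0],[0,0,0],0.2]
    - [[0,0,0],[0,0,0],0.2]
    - [[0,0,0],[0,0,0],0.2]
    - [[0,0,0],[0,0,0],0.2]

```text
clock: 4.22
ee_pos: [0.463, 0.0867, 0.0527]
ee_rot: [[-0.501, 0.865, 0.0], [0.865, 0.501, 0.0], [-0.0, 0.0, -1.0]]
contact_force: [0.2, 0.2, 0.5]
finger_gap: 0.478
gripper_force: 30.0
```

```bash
python3 d.py 484.2 -276.9 190 30
```

```text
pos [463.   86.7  52.7] yaw 30.06 t 4.225 F [0.2 0.2 0.5] gap 0.478 29.999845325946808
shift now [-6.507 -3.276 -2.746]  turn [0.001 0.    0.01 ]  shift after turn [-6.51  -3.27  -2.746]
```

Emit:
jog_arm:
  rows:
    - [[0,0,-0.4],[0,0,0],0.2]
    - [[0,0,-0.6],[0,0,0],0.2]
    - [[0,0,-0.7],[0,0,0],0.2]
    - [[0,0,-0.7],[0,0,0],0.2]
    - [[0,0,-0.5],[0,0,0],0.2]

```text
clock: 4.85
ee_pos: [0.463, 0.0868, 0.1988]
ee_rot: [[-0.501, 0.865, 0.001], [0.865, 0.501, 0.0], [-0.0, 0.0, -1.0]]
contact_force: [0.6, -0.6, -2.6]
finger_gap: 0.48
gripper_force: 30.0
```

Emit:
jog_arm:
  rows:
    - [[-0.4,-0.2,0],[0,0,0],0.2]
    - [[-0.8,-0.4,0],[0,0,0],0.2]
    - [[-0.8,-0.4,0],[0,0,0],0.2]
    - [[-0.8,-0.4,0],[0,0,0],0.2]
    - [[-0.8,-0.4,0],[0,0,0],0.2]

```text
clock: 5.48
ee_pos: [0.4747, -0.1154, 0.1968]
ee_rot: [[-0.501, 0.866, -0.001], [0.866, 0.501, 0.001], [0.001, -0.001, -1.0]]
contact_force: [1.1, 0.7, -1.2]
finger_gap: 0.481
gripper_force: 30.0
```

Emit:
jog_arm:
  rows:
    - [[-0.8,-0.4,0],[0,0,0],0.2]
    - [[-0.8,-0.4,0],[0,0,0],0.2]
    - [[-0.8,-0.4,0],[0,0,0],0.2]
    - [[-0.5,-0.27,0],[0,0,0],0.2]
    - [[0,0,0],[0,0,0],0.2]

```text
clock: 6.1
ee_pos: [0.4836, -0.2778, 0.1965]
ee_rot: [[-0.499, 0.867, -0.002], [0.867, 0.499, 0.001], [0.002, -0.001, -1.0]]
contact_force: [-0.6, -0.3, -1.6]
finger_gap: 0.482
gripper_force: 30.0
```

```bash
python3 d.py 484.2 -276.9 60 30
python3 - <<'E'
from m import *
for n in ('top','scene'):
    c=cam(n,n[0]+'1')
    P=cloud(c)
    for nm,(x,y) in {'a':(.6,.059),'b':(.484,-.277),'c':(.5744,-.2315),'d':(.4984,-.207)}.items():
        Q=P.reshape(-1,3); Q=Q[(np.hypot(Q[:,0]-x,Q[:,1]-y)<.03)&(Q[:,2]>.08)&(Q[:,2]<.095)]
        if len(Q)>5: print(n,nm,circ(Q))
    Q=P.reshape(-1,3); Q=Q[(np.hypot(Q[:,0]-.527,Q[:,1]+.252)<.11)&(Q[:,2]>.045)&(Q[:,2]<.055)]; print(n,rect(Q))
E
```

```text
pos [ 483.6 -277.8  196.5] yaw 29.91 t 6.1 F [-0.6 -0.3 -1.6] gap 0.482 29.998989701271057
shift now [0.005 0.022 2.731]  turn [-0.009 -0.017 -0.016]  shift after turn [0.01  0.019 2.731]
top a [599.9  58.6  46.9 599.5  59.   85.2 188. ]
top c [ 573.2 -231.5   47.2  572.7 -229.5   88.7  186. ]
top d [ 498.7 -207.1   47.2  498.6 -206.5   88.3  204. ]
top (array([ 529.3, -245. ]), array([130.3, 145.2]), 74.79, np.float64(48.9), 170)
scene a [605.2  59.8  47.8 605.2  59.9  83.8 115. ]
scene c [ 576.8 -230.4   51.6  579.3 -230.4   86.9  122. ]
scene d [ 503.  -205.9   50.3  505.  -206.4   86.8  110. ]
scene (array([ 533.2, -251.4]), array([147.1, 146.2]), 75.69, np.float64(48.8), 206)
```

Emit:
jog_arm:
  rows:
    - [[0,0.02,0.6],[0,0,0],0.2]
    - [[0,0,0.6],[0,0,0],0.2]
    - [[0,0,0.6],[0,0,0],0.2]
    - [[0,0,0.5],[0,0,0],0.2]
    - [[0,0,0.3],[0,0,0],0.2]

```text
clock: 6.82
ee_pos: [0.4845, -0.2742, 0.066]
ee_rot: [[-0.502, 0.865, -0.002], [0.865, 0.502, 0.002], [0.002, -0.001, -1.0]]
contact_force: [0.1, 0.5, -2.5]
finger_gap: 0.477
gripper_force: 30.0
```

Emit:
jog_arm:
  rows:
    - [[0,0,0.12],[0,0,0],0.2]
    - [[0,0,0.06],[0,0,0],0.2]
    - [[0,0,0],[0,0,0],0.2]

```text
clock: 7.2
ee_pos: [0.4856, -0.2762, 0.0595]
ee_rot: [[-0.501, 0.865, 0.001], [0.865, 0.501, -0.001], [-0.001, 0.001, -1.0]]
contact_force: [0.7, 0.1, -2.5]
finger_gap: 0.479
gripper_force: 30.0
```

```bash
python3 d.py 484.2 -276.9 56.7 30
```

```text
pos [ 485.6 -276.2   59.5] yaw 30.06 t 7.2 F [ 0.7  0.1 -2.5] gap 0.479 29.99905675649643
shift now [ 0.003 -0.032  0.055]  turn [0.005 0.011 0.011]  shift after turn [ 0.003 -0.031  0.055]
```

Emit:
jog_arm:
  rows:
    - [[0,0,0.05],[0,0,0],0.2]
    - [[0,0,0],[0,0,0],0.2]
    - [[0,0,0],[0,0,0],0.65]
    - [[0,0,0],[0,0,0],0.65]
    - [[0,0,0],[0,0,0],0.65]

```text
clock: 7.82
ee_pos: [0.4853, -0.2761, 0.0564]
ee_rot: [[-0.501, 0.866, 0.0], [0.866, 0.501, -0.0], [-0.0, 0.0, -1.0]]
contact_force: [-0.3, -0.2, -0.2]
finger_gap: 0.646
gripper_force: 0.0
```

Emit:
jog_arm:
  rows:
    - [[0,0,-0.2],[0,0,0],0.65]
    - [[0,0,-0.7],[0,0,0],0.65]
    - [[0,0,-0.8],[0,0,0],0.65]
    - [[0,0,-0.7],[0,0,0],1]
    - [[0,0,0],[0,0,0],1]

```text
clock: 8.45
ee_pos: [0.4872, -0.2774, 0.181]
ee_rot: [[-0.501, 0.865, 0.007], [0.865, 0.501, -0.005], [-0.007, 0.003, -1.0]]
contact_force: [0.7, 0.2, -0.8]
finger_gap: 0.806
gripper_force: 0.0
```

```bash
python3 d.py 600.5 59 177 30
```

```text
pos [ 487.2 -277.4  181. ] yaw 30.06 t 8.45 F [ 0.7  0.2 -0.8] gap 0.806 0.0
shift now [4.688 5.331 0.064]  turn [0.033 0.072 0.01 ]  shift after turn [4.693 5.326 0.08 ]
```

Emit:
jog_arm:
  rows:
    - [[0.4,0.46,0],[0,0,0],1]
    - [[0.7,0.8,0],[0,0,0],1]
    - [[0.7,0.8,0],[0,0,0],1]
    - [[0.7,0.8,0],[0,0,0],1]
    - [[0.7,0.8,0],[0,0,0],1]

```text
clock: 9.07
ee_pos: [0.563, -0.044, 0.175]
ee_rot: [[-0.501, 0.866, -0.002], [0.866, 0.501, 0.0], [0.001, -0.001, -1.0]]
contact_force: [0.9, -0.2, -1.3]
finger_gap: 1.002
gripper_force: 0.0
```

Emit:
jog_arm:
  rows:
    - [[0.7,0.8,0],[0,0,0],1]
    - [[0.5,0.58,0],[0,0,0],1]
    - [[0.27,0.32,0],[0,0,0],1]
    - [[0,0,0],[0,0,0],1]

```text
clock: 9.57
ee_pos: [0.5999, 0.0609, 0.1753]
ee_rot: [[-0.502, 0.865, -0.001], [0.865, 0.502, -0.0], [0.0, -0.001, -1.0]]
contact_force: [-0.9, 0.0, 0.0]
finger_gap: 0.996
gripper_force: 0.0
```

```bash
python3 d.py 600.5 59 53 30
```

```text
pos [599.9  60.9 175.3] yaw 30.15 t 9.575 F [-0.9  0.   0. ] gap 0.996 0.0
shift now [-0.04  -0.004  2.446]  turn [-0.014 -0.003  0.026]  shift after turn [-0.039 -0.008  2.446]
```

Emit:
jog_arm:
  rows:
    - [[-0.03,0,0.6],[0,0,0],1]
    - [[0,0,0.7],[0,0,0],1]
    - [[0,0,0.65],[0,0,0],1]
    - [[0,0,0.49],[0,0,0],1]
    - [[0,0,0],[0,0,0],1]

```text
clock: 10.2
ee_pos: [0.5984, 0.0575, 0.0515]
ee_rot: [[-0.499, 0.866, -0.006], [0.866, 0.499, -0.0], [0.002, -0.005, -1.0]]
contact_force: [-0.4, 0.3, 0.3]
finger_gap: 0.998
gripper_force: 0.0
```

Emit:
jog_arm:
  rows:
    - [[0,0,0],[0,0,0],0.2]
    - [[0,0,0],[0,0,0],0.2]
    - [[0,0,0],[0,0,0],0.2]
    - [[0,0,0],[0,0,0],0.2]
    - [[0,0,0],[0,0,0],0.2]

```text
clock: 10.82
ee_pos: [0.6009, 0.0592, 0.0544]
ee_rot: [[-0.501, 0.865, 0.0], [0.865, 0.501, -0.0], [-0.0, 0.0, -1.0]]
contact_force: [0.1, 0.0, -0.6]
finger_gap: 0.532
gripper_force: 0.0
```

Emit:
jog_arm:
  rows:
    - [[0,0,0],[0,0,0],0.2]
    - [[0,0,-0.5],[0,0,0],0.2]
    - [[0,0,-0.8],[0,0,0],0.2]
    - [[0,0,-0.8],[0,0,0],0.2]
    - [[0,0,-0.8],[0,0,0],0.2]

```text
clock: 11.45
ee_pos: [0.6001, 0.0591, 0.1991]
ee_rot: [[-0.501, 0.865, -0.002], [0.865, 0.501, -0.0], [0.001, -0.002, -1.0]]
contact_force: [0.3, -0.7, -3.4]
finger_gap: 0.48
gripper_force: 30.0
```

```bash
python3 d.py 552.5 -295.5 195 30
```

```text
pos [600.1  59.1 199.1] yaw 30.06 t 11.45 F [ 0.3 -0.7 -3.4] gap 0.48 29.998115301132202
shift now [-5.662 -4.376  0.084]  turn [-0.018 -0.01   0.011]  shift after turn [-5.667 -4.37   0.082]
```

Emit:
jog_arm:
  rows:
    - [[-0.4,-0.3,0],[0,0,0],0.2]
    - [[-0.8,-0.62,0],[0,0,0],0.2]
    - [[-0.8,-0.62,0],[0,0,0],0.2]
    - [[-0.8,-0.62,0],[0,0,0],0.2]
    - [[-0.8,-0.62,0],[0,0,0],0.2]

```text
clock: 12.08
ee_pos: [0.5698, -0.1676, 0.198]
ee_rot: [[-0.501, 0.865, -0.002], [0.865, 0.501, 0.001], [0.001, -0.001, -1.0]]
contact_force: [0.2, 0.1, -3.2]
finger_gap: 0.482
gripper_force: 30.0
```

Emit:
jog_arm:
  rows:
    - [[-0.8,-0.62,0],[0,0,0],0.2]
    - [[-0.7,-0.54,0],[0,0,0],0.2]
    - [[-0.4,-0.3,0],[0,0,0],0.2]
    - [[-0.16,-0.13,0],[0,0,0],0.2]
    - [[0,0,0],[0,0,0],0.2]

```text
clock: 12.7
ee_pos: [0.5535, -0.2948, 0.1987]
ee_rot: [[-0.501, 0.866, -0.0], [0.866, 0.501, 0.001], [0.001, 0.0, -1.0]]
contact_force: [1.3, 0.1, -3.3]
finger_gap: 0.478
gripper_force: 30.0
```

```bash
python3 d.py 552.5 -295.5 58 30
```

```text
pos [ 553.5 -294.8  198.7] yaw 30.05 t 12.7 F [ 1.3  0.1 -3.3] gap 0.478 29.998396933078766
shift now [-0.005 -0.025  2.814]  turn [ 0.001 -0.011  0.009]  shift after turn [-2.000e-03 -2.400e-02  2.814e+00]
```

Emit:
jog_arm:
  rows:
    - [[0,-0.02,0.6],[0,0,0],0.2]
    - [[0,0,0.7],[0,0,0],0.2]
    - [[0,0,0.6],[0,0,0],0.2]
    - [[0,0,0.5],[0,0,0],0.2]
    - [[0,0,0.3],[0,0,0],0.2]

```text
clock: 13.32
ee_pos: [0.5524, -0.2938, 0.0626]
ee_rot: [[-0.502, 0.865, -0.002], [0.865, 0.502, 0.002], [0.002, -0.001, -1.0]]
contact_force: [-0.4, -0.6, -1.8]
finger_gap: 0.479
gripper_force: 30.0
```

Emit:
jog_arm:
  rows:
    - [[0,0,0.06],[0,0,0],0.2]
    - [[0,0,0.03],[0,0,0],0.2]
    - [[0,0,0],[0,0,0],0.2]

```text
clock: 13.7
ee_pos: [0.5534, -0.2962, 0.0609]
ee_rot: [[-0.501, 0.865, 0.002], [0.865, 0.501, -0.001], [-0.002, 0.001, -1.0]]
contact_force: [0.6, 0.4, -1.8]
finger_gap: 0.48
gripper_force: 30.0
```

```bash
python3 d.py 552.5 -295.5 58 30
```

```text
pos [ 553.4 -296.2   60.9] yaw 30.07 t 13.7 F [ 0.6  0.4 -1.8] gap 0.48 29.998326301574707
shift now [ 0.021 -0.009  0.059]  turn [0.009 0.017 0.011]  shift after turn [ 0.021 -0.009  0.059]
```

Emit:
jog_arm:
  rows:
    - [[0,0,0.05],[0,0,0],0.2]
    - [[0,0,0],[0,0,0],0.2]

```text
clock: 13.95
ee_pos: [0.5534, -0.2964, 0.0582]
ee_rot: [[-0.501, 0.866, 0.002], [0.866, 0.501, -0.001], [-0.002, 0.001, -1.0]]
contact_force: [1.2, 0.0, -0.1]
finger_gap: 0.479
gripper_force: 30.0
```

Emit:
jog_arm:
  rows:
    - [[0,0,0.02],[0,0,0],0.2]
    - [[0,0,0],[0,0,0],0.2]
    - [[0,0,0],[0,0,0],0.65]
    - [[0,0,0],[0,0,0],0.65]
    - [[0,0,0],[0,0,0],0.65]

```text
clock: 14.58
ee_pos: [0.5525, -0.2956, 0.0558]
ee_rot: [[-0.501, 0.866, -0.0], [0.866, 0.501, 0.0], [0.001, -0.0, -1.0]]
contact_force: [0.2, 0.1, 0.0]
finger_gap: 0.649
gripper_force: 0.0
```

Emit:
jog_arm:
  rows:
    - [[0,0,-0.3],[0,0,0],0.65]
    - [[0,0,-0.7],[0,0,0],0.65]
    - [[0,0,-0.8],[0,0,0],0.65]
    - [[0,0,-0.8],[0,0,0],1]
    - [[0,0,-0.2],[0,0,0],1]

```text
clock: 15.2
ee_pos: [0.5544, -0.2969, 0.2011]
ee_rot: [[-0.501, 0.865, 0.006], [0.865, 0.501, -0.004], [-0.007, 0.003, -1.0]]
contact_force: [0.2, 0.0, -0.4]
finger_gap: 0.808
gripper_force: 0.0
```

```bash
python3 d.py 515.5 252.2 200 98.2
```

```text
pos [ 554.4 -296.9  201.1] yaw 30.06 t 15.2 F [ 0.2  0.  -0.4] gap 0.808 0.0
shift now [ 9.894  4.828 -0.027]  turn [-9.0000e-03  7.5000e-02 -1.1356e+01]  shift after turn [-0.796 10.98   0.022]
```

Emit:
jog_arm:
  rows:
    - [[0.5,0.24,0],[0,0,0],1]
    - [[0.9,0.44,0],[0,0,0],1]
    - [[0.9,0.44,0],[0,0,0],1]
    - [[0.9,0.44,0],[0,0,0],1]
    - [[0.9,0.44,0],[0,0,0],1]

```text
clock: 15.82
ee_pos: [0.5344, -0.0652, 0.1935]
ee_rot: [[-0.501, 0.865, -0.004], [0.865, 0.501, 0.001], [0.003, -0.003, -1.0]]
contact_force: [-0.3, -0.2, -0.5]
finger_gap: 1.002
gripper_force: 0.0
```

Emit:
jog_arm:
  rows:
    - [[0.9,0.44,0],[0,0,0],1]
    - [[0.9,0.44,0],[0,0,0],1]
    - [[0.9,0.44,0],[0,0,0],1]
    - [[0.9,0.44,0],[0,0,0],1]
    - [[0.9,0.44,0],[0,0,0],1]

```text
clock: 16.45
ee_pos: [0.5163, 0.1838, 0.1936]
ee_rot: [[-0.502, 0.865, -0.004], [0.865, 0.502, -0.001], [0.001, -0.004, -1.0]]
contact_force: [1.1, 0.1, -0.3]
finger_gap: 0.999
gripper_force: 0.0
```

Emit:
jog_arm:
  rows:
    - [[0.9,0.44,0],[0,0,0],1]
    - [[0.4,0.2,0],[0,0,0],1]
    - [[0,0,0],[0,0,-1],1]
    - [[0,0,0],[0,0,-1],1]
    - [[0,0,0],[0,0,-1],1]

```text
clock: 17.08
ee_pos: [0.5116, 0.2544, 0.1933]
ee_rot: [[-0.747, 0.665, -0.005], [0.665, 0.747, -0.001], [0.003, -0.004, -1.0]]
contact_force: [-0.7, -0.7, 0.1]
finger_gap: 1.002
gripper_force: 0.0
```

Emit:
jog_arm:
  rows:
    - [[0,0,0],[0,0,-1],1]
    - [[0,0,0],[0,0,-1],1]
    - [[0,0,0],[0,0,-1],1]
    - [[0,0,0],[0,0,-1],1]
    - [[0,0,0],[0,0,-1],1]

```text
clock: 17.7
ee_pos: [0.5116, 0.2542, 0.1934]
ee_rot: [[-0.979, 0.203, -0.005], [0.203, 0.979, -0.001], [0.004, -0.002, -1.0]]
contact_force: [-0.3, -0.1, 0.8]
finger_gap: 1.002
gripper_force: 0.0
```

Emit:
jog_arm:
  rows:
    - [[0,0,0],[0,0,-1],1]
    - [[0,0,0],[0,0,-1],1]
    - [[0,0,0],[0,0,-1],1]
    - [[0,0,0],[0,0,-0.37],1]
    - [[0,0,0],[0,0,0],1]

```text
clock: 18.32
ee_pos: [0.5121, 0.2541, 0.1938]
ee_rot: [[-0.99, -0.144, -0.004], [-0.144, 0.99, -0.001], [0.004, -0.001, -1.0]]
contact_force: [0.7, 0.8, 0.6]
finger_gap: 1.004
gripper_force: 0.0
```

```bash
python3 d.py 515.5 252.2 63 98.2
python3 - <<'E'
from m import *
c=cam('top','t2')
P=cloud(c)
Q=P.reshape(-1,3)
for nm,(x,y) in {'a':(.5525,-.2955),'b':(.485,-.276),'c':(.5744,-.2315),'d':(.4984,-.207)}.items():
    q=Q[(np.hypot(Q[:,0]-x,Q[:,1]-y)<.03)&(Q[:,2]>.08)&(Q[:,2]<.097)]
    print(nm,circ(q))
q=Q[(np.hypot(Q[:,0]-.527,Q[:,1]+.252)<.11)&(Q[:,2]>.044)&(Q[:,2]<.055)]; print(rect(q))
cc=cam('scene','s2'); Q=cloud(cc).reshape(-1,3)
q=Q[(np.hypot(Q[:,0]-.516,Q[:,1]-.252)<.06)&(Q[:,2]>.08)&(Q[:,2]<.1)];print('scene handle',rect(q))
q=Q[(np.hypot(Q[:,0]-.516,Q[:,1]-.252)<.13)&(Q[:,2]>.042)&(Q[:,2]<.054)];print('scene cover',rect(q))
im=np.hstack([cv2.resize(cv2.imread('pics/t2.png')[150:270,130:380][:,:],None,fx=2,fy=2),cv2.resize(cv2.imread('pics/s2.png')[110:230,150:300],None,fx=2,fy=2)])
cv2.imwrite('pics/j2.png',im)
E
```

```text
pos [512.1 254.1 193.8] yaw 98.3 t 18.325 F [0.7 0.8 0.6] gap 1.004 0.0
shift now [-0.073 -0.046  2.616]  turn [-0.005 -0.038  0.017]  shift after turn [-0.063 -0.048  2.616]
a [ 551.1 -296.1   48.2  551.8 -295.6   89.1  204. ]
b [ 484.3 -275.5   47.2  484.5 -275.4   88.4  206. ]
c [ 573.5 -231.7   47.5  572.8 -231.1   88.5  202. ]
d [ 499.  -207.1   47.1  498.5 -206.6   88.5  205. ]
(array([ 527.2, -252.3]), array([145. , 145.3]), 75.2, np.float64(48.7), 371)
scene handle (array([519.8, 252. ]), array([85.4, 14. ]), 7.99, np.float64(88.0), 91)
scene cover (array([519.4, 252.2]), array([171.7, 166. ]), 8.14, np.float64(48.5), 1806)
```

View pics/j2.png

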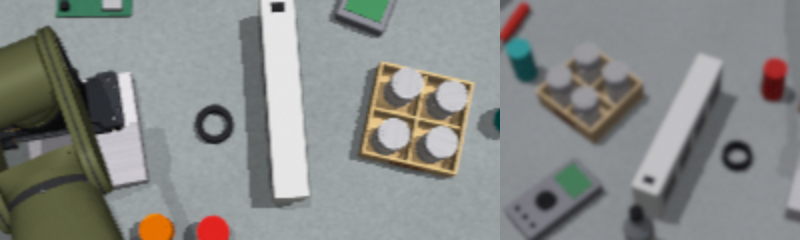

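Both tins stand upright in the right-hand cells: all four lids are visible at 88–89 mm, around (390–455, 85–145). The tape is unmoved. Next is the cover handle.

Emit:
jog_arm:
  rows:
    - [[-0.08,-0.04,0.6],[0,-0.04,0.02],1]
    - [[0,0,0.7],[0,0,0],1]
    - [[0,0,0.6],[0,0,0],1]
    - [[0,0,0.4],[0,0,0],1]
    - [[0,0,0.1],[0,0,0],1]

```text
clock: 19.05
ee_pos: [0.5177, 0.2522, 0.0745]
ee_rot: [[-0.99, -0.142, 0.001], [-0.142, 0.99, -0.0], [-0.001, -0.001, -1.0]]
contact_force: [0.0, -0.1, 0.9]
finger_gap: 1.001
gripper_force: 0.0
```

Emit:
jog_arm:
  rows:
    - [[0,0,0.1],[0,0,0],1]
    - [[0,0,0.05],[0,0,0],0.6]
    - [[0,0,0],[0,0,0],0.6]

```text
clock: 19.42
ee_pos: [0.5193, 0.2527, 0.0693]
ee_rot: [[-0.99, -0.142, 0.005], [-0.142, 0.99, 0.001], [-0.005, 0.0, -1.0]]
contact_force: [0.1, 0.0, -0.3]
finger_gap: 0.844
gripper_force: 0.0
```

```bash
python3 d.py 516.5 252.2 63 98.1
```

```text
pos [519.3 252.7  69.3] yaw 98.16 t 19.425 F [ 0.1  0.  -0.3] gap 0.844 0.0
shift now [ 0.056 -0.001  0.127]  turn [0.003 0.051 0.01 ]  shift after turn [ 0.056 -0.002  0.127]
```

Emit:
jog_arm:
  rows:
    - [[0,0,0.12],[0,0,0],0.6]
    - [[0,0,0],[0,0,0],0.6]
    - [[0,0,0],[0,0,0],0.6]

```text
clock: 19.8
ee_pos: [0.5188, 0.2525, 0.0626]
ee_rot: [[-0.99, -0.142, 0.004], [-0.142, 0.99, 0.001], [-0.004, -0.0, -1.0]]
contact_force: [0.4, -0.5, 0.0]
finger_gap: 0.611
gripper_force: 0.0
```

```bash
python3 d.py 516.5 252.2 63 98.1
```

```text
pos [518.8 252.5  62.6] yaw 98.16 t 19.8 F [ 0.4 -0.5  0. ] gap 0.611 0.0
shift now [ 0.046  0.001 -0.009]  turn [-0.     0.038  0.01 ]  shift after turn [ 0.046  0.001 -0.009]
```

Emit:
jog_arm:
  rows:
    - [[0.045,0,0],[0,0.04,0.01],0.6]
    - [[0,0,0],[0,0,0],0.3]
    - [[0,0,0],[0,0,0],0]
    - [[0,0,0],[0,0,0],0]
    - [[0,0,0],[0,0,0],0]

```text
clock: 20.42
ee_pos: [0.5166, 0.2522, 0.0627]
ee_rot: [[-0.99, -0.141, 0.0], [-0.141, 0.99, 0.0], [-0.0, 0.0, -1.0]]
contact_force: [1.3, 1.0, -0.2]
finger_gap: 0.235
gripper_force: 0.0
```

Emit:
jog_arm:
  rows:
    - [[0,0,0],[0,0,0],0]
    - [[0,0,0],[0,0,0],0]
    - [[0,0,0],[0,0,0],0]

```text
clock: 20.8
ee_pos: [0.5166, 0.2522, 0.0626]
ee_rot: [[-0.99, -0.141, 0.0], [-0.141, 0.99, -0.0], [0.0, -0.0, -1.0]]
contact_force: [0.4, -1.0, 0.4]
finger_gap: 0.143
gripper_force: 30.0
```

```bash
python3 d.py 516.5 252.2 220 98.1
```

```text
pos [516.6 252.2  62.6] yaw 98.11 t 20.8 F [ 0.4 -1.   0.4] gap 0.143 29.999158680438995
shift now [ 2.000e-03  1.000e-03 -3.147e+00]  turn [-0.001 -0.     0.002]  shift after turn [ 2.000e-03  1.000e-03 -3.147e+00]
```

Emit:
jog_arm:
  rows:
    - [[0,0,-0.2],[0,0,0],0]
    - [[0,0,-0.4],[0,0,0],0]
    - [[0,0,-0.6],[0,0,0],0]
    - [[0,0,-0.7],[0,0,0],0]
    - [[0,0,-0.6],[0,0,0],0]

```text
clock: 21.42
ee_pos: [0.5168, 0.2523, 0.1904]
ee_rot: [[-0.99, -0.141, 0.002], [-0.141, 0.99, 0.001], [-0.002, 0.0, -1.0]]
contact_force: [1.5, 0.3, -3.5]
finger_gap: 0.143
gripper_force: 30.0
```

Emit:
jog_arm:
  rows:
    - [[0,0,-0.4],[0,0,0],0]
    - [[0,0,-0.3],[0,0,0],0]
    - [[0,0,0],[0,0,0],0]

```text
clock: 21.8
ee_pos: [0.5171, 0.2524, 0.2238]
ee_rot: [[-0.99, -0.141, 0.002], [-0.141, 0.99, 0.001], [-0.002, 0.0, -1.0]]
contact_force: [-0.2, -0.7, -4.1]
finger_gap: 0.145
gripper_force: 30.0
```

```bash
python3 d.py 528.2 -252.4 222 75.1
```

```text
pos [517.1 252.4 223.8] yaw 98.1 t 21.8 F [-0.2 -0.7 -4.1] gap 0.145 29.998242259025574
shift now [  1.203 -10.026   0.03 ]  turn [0.008 0.017 3.834]  shift after turn [-2.81  -9.699  0.037]
```

Emit:
jog_arm:
  rows:
    - [[0,0,0],[0,0,0.5],0]
    - [[0,0,0],[0,0,0.9],0]
    - [[0,0,0],[0,0,1],0]
    - [[0,0,0],[0,0,0.9],0]
    - [[0,0,0],[0,0.01,0.53],0]

```text
clock: 22.42
ee_pos: [0.5157, 0.2519, 0.2205]
ee_rot: [[-0.966, 0.259, -0.004], [0.259, 0.966, -0.001], [0.004, -0.002, -1.0]]
contact_force: [-0.2, 0.2, -4.0]
finger_gap: 0.145
gripper_force: 30.0
```

Emit:
jog_arm:
  rows:
    - [[-0.08,-0.3,0],[0,0,0],0]
    - [[-0.17,-0.6,0],[0,0,0],0]
    - [[-0.2,-0.7,0],[0,0,0],0]
    - [[-0.2,-0.7,0],[0,0,0],0]
    - [[-0.2,-0.7,0],[0,0,0],0]

```text
clock: 23.05
ee_pos: [0.5184, 0.0942, 0.2216]
ee_rot: [[-0.967, 0.256, -0.003], [0.256, 0.967, -0.0], [0.002, -0.001, -1.0]]
contact_force: [1.1, -0.7, -4.2]
finger_gap: 0.144
gripper_force: 30.0
```

Emit:
jog_arm:
  rows:
    - [[-0.2,-0.7,0],[0,0,0],0]
    - [[-0.2,-0.7,0],[0,0,0],0]
    - [[-0.2,-0.7,0],[0,0,0],0]
    - [[-0.2,-0.7,0],[0,0,0],0]
    - [[-0.2,-0.7,0],[0,0,0],0]

```text
clock: 23.68
ee_pos: [0.5215, -0.0876, 0.2216]
ee_rot: [[-0.967, 0.256, -0.003], [0.256, 0.967, 0.0], [0.003, -0.0, -1.0]]
contact_force: [0.1, -0.7, -4.2]
finger_gap: 0.149
gripper_force: 30.0
```

Emit:
jog_arm:
  rows:
    - [[-0.2,-0.7,0],[0,0,0],0]
    - [[-0.2,-0.7,0],[0,0,0],0]
    - [[-0.2,-0.7,0],[0,0,0],0]
    - [[-0.15,-0.5,0],[0,0,0],0]
    - [[-0.1,-0.35,0],[0,0,0],0]

```text
clock: 24.3
ee_pos: [0.5247, -0.2407, 0.2216]
ee_rot: [[-0.966, 0.257, -0.003], [0.257, 0.966, 0.001], [0.003, 0.0, -1.0]]
contact_force: [0.8, 0.2, -4.6]
finger_gap: 0.145
gripper_force: 30.0
```

Emit:
jog_arm:
  rows:
    - [[-0.08,-0.3,0],[0,0,0],0]
    - [[0,0,0],[0,0,0],0]
    - [[0,0,0],[0,0,0],0]

```text
clock: 24.68
ee_pos: [0.5258, -0.254, 0.2224]
ee_rot: [[-0.967, 0.256, -0.001], [0.256, 0.967, 0.001], [0.001, 0.001, -1.0]]
contact_force: [-0.5, 0.4, -3.9]
finger_gap: 0.147
gripper_force: 30.0
```

```bash
python3 d.py 528.2 -252.4 172 75.1
python3 - <<'E'
from m import *
for n in('top','scene'):
    c=cam(n,n[0]+'3'); Q=cloud(c).reshape(-1,3)
    q=Q[(np.hypot(Q[:,0]-.528,Q[:,1]+.252)<.13)&(Q[:,2]>.195)&(Q[:,2]<.222)]
    print(n,rect(q))
    A=np.c_[q[:,:2]-q[:,:2].mean(0),np.ones(len(q))]; f=np.linalg.lstsq(A,q[:,2],rcond=None)[0]; print('slope deg',np.degrees(f[:2]))
im=np.hstack([cv2.resize(cv2.imread('pics/t3.png')[130:270,250:420],None,fx=2.3,fy=2.3),cv2.resize(cv2.imread('pics/s3.png')[80:220,130:300],None,fx=2.3,fy=2.3)])
cv2.imwrite('pics/j3.png',im)
E
```

```text
pos [ 525.8 -254.   222.4] yaw 75.16 t 24.675 F [-0.5  0.4 -3.9] gap 0.147 29.998385310173035
shift now [-0.04   0.044  1.009]  turn [ 0.005 -0.013  0.009]  shift after turn [-0.039  0.044  1.009]
top (array([ 524.8, -252.7]), array([166.7, 166.7]), 75.67, np.float64(208.9), 821)
slope deg [-0.08008741 -0.59103389]
scene (array([ 529.3, -253. ]), array([168.7, 167.7]), 75.43, np.float64(207.6), 1450)
slope deg [-0.52053613 -0.39063648]
```

View pics/j3.png

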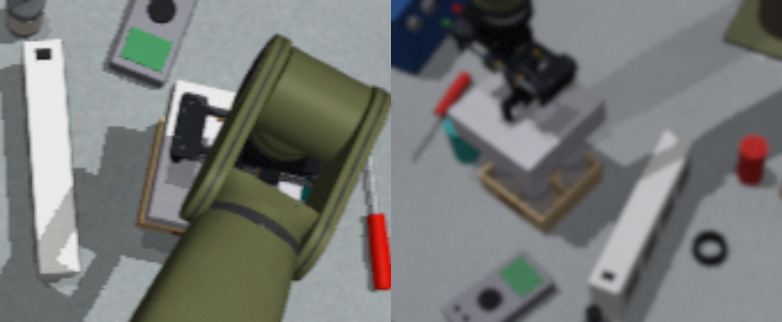

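The cover is held above the crate, and all four tins are visible under it. It is about 3 mm short in x, so I'll correct that and lower it.

Emit:
jog_arm:
  rows:
    - [[-0.05,0.035,0],[0,-0.01,0.01],0]
    - [[0,0,0.2],[0,0,0],0]
    - [[0,0,0.3],[0,0,0],0]
    - [[0,0,0.25],[0,0,0],0]
    - [[0,0,0.15],[0,0,0],0]

```text
clock: 25.4
ee_pos: [0.5279, -0.2532, 0.1755]
ee_rot: [[-0.966, 0.258, -0.002], [0.258, 0.966, 0.001], [0.002, 0.001, -1.0]]
contact_force: [0.3, -0.7, -4.1]
finger_gap: 0.146
gripper_force: 30.0
```

Emit:
jog_arm:
  rows:
    - [[0,0,0.08],[0,0,0],0]
    - [[0,0,0.03],[0,0,0],0]
    - [[0,0,0],[0,0,0],0]
    - [[0,0,0],[0,0,0],0]

```text
clock: 25.9
ee_pos: [0.5289, -0.2538, 0.1726]
ee_rot: [[-0.966, 0.258, 0.001], [0.258, 0.966, -0.001], [-0.001, -0.0, -1.0]]
contact_force: [1.0, 0.0, -4.7]
finger_gap: 0.145
gripper_force: 30.0
```

```bash
python3 d.py 528.6 -253 171.6 75.1
```

```text
pos [ 528.9 -253.8  172.6] yaw 75.06 t 25.9 F [ 1.   0.  -4.7] gap 0.145 29.998134076595306
shift now [0.01  0.014 0.019]  turn [-0.003  0.009 -0.007]  shift after turn [0.01  0.014 0.019]
```

Emit:
jog_arm:
  rows:
    - [[0.01,0.015,0.02],[0,0,0],0]
    - [[0,0,0],[0,0,0],0]
    - [[0,0,0],[0,0,0],0]
    - [[0,0,0],[0,0,0],0]

```text
clock: 26.4
ee_pos: [0.5284, -0.2528, 0.171]
ee_rot: [[-0.966, 0.258, 0.0], [0.258, 0.966, -0.0], [-0.0, -0.0, -1.0]]
contact_force: [0.4, 0.0, -4.6]
finger_gap: 0.148
gripper_force: 30.0
```

```bash
python3 d.py 528.6 -253 171.6 75.1
python3 - <<'E'
from m import *
for n in('top','scene'):
    c=cam(n,n[0]+'4'); Q=cloud(c).reshape(-1,3)
    q=Q[(np.hypot(Q[:,0]-.528,Q[:,1]+.252)<.13)&(Q[:,2]>.15)&(Q[:,2]<.168)]
    print(n,rect(q))
    q=Q[(np.hypot(Q[:,0]-.528,Q[:,1]+.252)<.12)&(Q[:,2]>.044)&(Q[:,2]<.054)]; print(' crate',rect(q) if len(q)>4 else '')
print(np.abs(ctrl.read_state()['dq']).max())
E
```

```text
pos [ 528.4 -252.8  171. ] yaw 75.06 t 26.4 F [ 0.4  0.  -4.6] gap 0.148 29.998153746128082
shift now [-0.006 -0.003 -0.011]  turn [-0.     0.001 -0.007]  shift after turn [-0.006 -0.003 -0.011]
top (array([ 527.3, -252.1]), array([165.8, 166.8]), 75.04, np.float64(157.9), 698)
 crate 
scene (array([ 531.5, -252.9]), array([170.9, 169.3]), 75.21, np.float64(156.7), 1267)
 crate (array([ 532.6, -250.9]), array([144.4, 147. ]), 75.41, np.float64(48.0), 125)
0.001492926989282641
```

```bash
python3 -c "
from bench import ctrl
print(ctrl.job_done())"
```

```text
the job is handed in; nothing more can be done
None
```

I handed the job in at about 26.5 s of the 72 s allowed: both tins stand released in the crate's empty cells, and the cover is held still, level and squared over the crate, centred to within about 2 mm, its lower edge about 19–20 mm above the lids.

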